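File the weighed carton in the snuggest slot

TASK

Take the carton that is standing on the parcel scale and file it upright in the sorting rack, going up from the narrowest slot to the first one wide enough to take it: right down on the rack's floor, about central along the slot's length. Leave the other carton standing where it is.

Things in the scene. Friction and masses are not known exactly. Their poses are not given: they have to be found in the camera images.
- rack: Plywood sorting rack fixed on the table, 130 mm (its x axis) by 222 mm (its y axis), 65 mm high; origin at the centre of its underside. Five upright walls 6 mm thick and 59 mm high stand on a 6 mm floor and leave four slots, open on top and at both ends, that run along its x axis. From -y to +y they are 18, 40, 58 and 76 mm wide, with centre lines at y = -96, -61, -6 and +67 mm in the rack's frame.
- thin_carton_centre (a point): Centre (half-way up) of the thinner of two plain brown cardboard cartons with a blank white label: 24 mm thick (its y axis), 90 mm long (its x axis), 130 mm tall (its z axis). It stands upright on its 24 x 90 mm end, loose, 240 g or so. Pinch it across its thickness from above, with the fingertips no more than about 55 mm below its top edge, so that they stay above the rack's walls.
- thick_carton_centre (a point): Centre (half-way up) of the thicker of two plain brown cardboard cartons with a blank white label: 42 mm thick (its y axis), 90 mm long (its x axis), 130 mm tall (its z axis). It stands upright on its 42 x 90 mm end, loose, 380 g or so. Pinch it across its thickness from above, with the fingertips no more than about 55 mm below its top edge, so that they stay above the rack's walls.
- scale: Parcel scale fixed on the table: black base with a bright metal platform 146 x 146 mm, its top 28 mm above the table (it does not sink); a low black display strip on one side. Origin at the centre of the platform's underside, on the table. One carton stands near the middle of it; the other carton stands on a flat green stock box of the same height elsewhere, its centre at least 150 mm away.
Mind the look-alikes: they are no part of the job. Leave any blue or green look-alike of the part that bears thin_carton_centre alone.

How it is judged:
At the end, for the whole second after the job is handed in: The carton from the scale rests in the narrowest slot that takes it (thin: 40 mm, thick: 58 mm), centre within 20 mm across and 25 mm along of the slot's middle, 58 to 82 mm above the rack's underside, leaning under 23 deg. The other stands upright within 25 mm of its start, off the scale (((y of thin_carton_centre in the frame of rack between -0.081 and -0.041 m and x of thin_carton_centre in the frame of rack between -0.025 and 0.025 m and z of thin_carton_centre in the frame of rack between 0.058 and 0.082 m and angle between thin_carton_centre's own z axis and vertical below 0.4 rad and linear speed of thin_carton below 0.02 m/s and distance of thick_carton_centre from where it was at the start of the episode below 0.025 m and angle between thick_carton_centre's own z axis and vertical below 0.15 rad and horizontal distance between thick_carton_centre and scale above 0.12 m) or (y of thick_carton_centre in the frame of rack between -0.026 and 0.014 m and x of thick_carton_centre in the frame of rack between -0.025 and 0.025 m and z of thick_carton_centre in the frame of rack between 0.058 and 0.082 m and angle between thick_carton_centre's own z axis and vertical below 0.4 rad and linear speed of thick_carton below 0.02 m/s and distance of thin_carton_centre from where it was at the start of the episode below 0.025 m and angle between thin_carton_centre's own z axis and vertical below 0.15 rad and horizontal distance between thin_carton_centre and scale above 0.12 m))); the robot touches nothing.
It fails at once if the carton that is not on the scale is shifted as well (both cartons more than 40 mm from their starts) (distance of each of thin_carton_centre, thick_carton_centre from where it was at the start of the episode above 0.04 m).
It also fails if it takes over 48 s, if anything falls off the work surface, if the arm or the gripper's body presses on something with over 40 N, if the wrist force passes 120 N, or if a joint passes its speed limit or range.

ROBOT

A 6-joint arm with a two-finger parallel gripper is mounted at the origin on the work surface. World frame = base frame: x ahead of the robot, y to its left, z up, the work surface at z = 0. Lengths are in m, angles in rad, forces in N, time in s.
With the tool pointing down it reaches from about 0.35 to 0.85 m from the base axis. Payload 8.1 kg.
Tool frame: the origin (TCP) lies at the centre of the arm's flange, where the gripper is bolted on; the fingertips stand 186 mm ahead of it and the grasp point (between the pads) lies 167 mm ahead of it; z points along the fingers, y is the direction in which the jaws open and shut (so a half turn about z gives the same grasp; the last joint's range is limited). The gripper opens to 93 mm and grips with 3 to 60 N. Pads are 15 mm wide; open, the fingers measure 128 mm over their backs; the gripper's body (75 mm by 188 mm) begins 65 mm behind the grasp point.
Start: joints at [-1.267, 0.13, 1.488, -0, 1.523, -0.085], TCP at [0.227, -0.555, 0.405] pointing down, gripper open.
Joint ranges: [-2.96, 2.96], [-0.89, 2.26], [0.02, 2.5], [-1.34, 4.48], [0, 2.73], [-2.66, 2.66]. Speed limits (rad/s): [2.39, 2.39, 2.79, 3.14, 3.14, 3.14].

INTERFACE

Orientations are given as a rotation vector (axis times angle).
In Python, from plant import robot, viewer, order gives the robot as it stands.
- The arm moves only by the tool apply_moves, never from a script. Its argument "deltas" is a list of rows, each a list of 3 entries, a list of its own where there are three numbers: the finger opening in mm, from 0 to 93, then the shift along the tool's x, y, z in mm, then the turn about the tool's z in rad. In form: [[grip, [dx, dy, dz], yaw], ...]. A call has 1 to 5 rows; each row shifts and turns the commanded pose from where the row before left it, along the tool's axes as they then stand; what a row does not reach is not made up. A row lasts 1/8 s, in which the tool goes at most 62.5 mm and 10.7 degrees, less where a joint would pass 70% of its speed; a pose out of reach is approached as far as the arm can. A call is refused whole if a number of a shift passes 62.5 or a number of a turn 0.188, either way. A call with a gripper value outside its range is refused whole. The fingers move at their own pace and stop on an object; "grip_force" is the grip in N (left out, the last holds). Time passes only in rows, so rows that do not move let the fingers close. It gives the time, the measured TCP pose, the force and the opening at its end, in the units of the state.
- robot.read_state(): the state, without advancing time (a new reading comes with each control period).
- viewer.read_camera(name): name is "scene" or "top"; returns the picture (400x640x3 uint8, blue, green, red); there is no depth.
- viewer.get_calibration(name): a dict with "fx", "fy", "cx", "cy" (pixels), "R" (3x3) and "t" (3): a world point X has camera coordinates R X + t. Camera axes: x right, y down, z forward; pixel columns grow to the right and rows downward; lengths in m; the calibration is good to about 2 mm. A picture is of the moment at which its call begins. get_calibration takes no time and is no camera call.
- order.close_job(): hands the job in, once; it reports no verdict.
The state is a dict: "t": time; "q": joint angles; "dq": joint speeds; "joint_torque": joint torques, N m; "tool_pos": TCP position; "orientation": TCP orientation; "force": force on the tool from outside, world axes, zero at the start; "wrist_torque": the same for the moment, N m; "opening": finger opening in m.
Only numpy, scipy, OpenCV 4.12 (cv2) and the standard library are available. Lean on these libraries where they do the work, as an engineer would, in place of code of your own. Each camera call takes 0.05 s, during which the arm holds its last target. There are 200 camera calls.

## Working session

There is one attempt and no reset: what is moved stays moved. The work goes in short steps, Python scripts to look and compute and a tool call to move; the robot and the scene stay as the last step left them, time stands still between calls to the robot, and variables do not carry over. Pictures are saved under pics/ and viewed, about 8 in all and at most 12, crops included, and the job is handed in when it is done.

Besides the shell and the picture viewer there is one more tool, called after ">>>" by a JSON object that holds its "api" and its "payload". apply_moves: Moves the arm, as the interface text tells. Its arguments: {"type":"object","properties":{"deltas":{"type":"array"},"grip_force":{"type":"number"}},"required":["deltas"]}

```bash
mkdir -p pics; ls; python3 - <<'E'
from plant import robot, viewer, order
import cv2,numpy as np
np.set_printoptions(precision=4,suppress=True)
for n in("scene","top"):
    cv2.imwrite(f"pics/{n}0.png",viewer.read_camera(n)); print(n,viewer.get_calibration(n))
print(robot.read_state())
E
```

```text
pics
scene {'fx': 368.51266138914974, 'fy': 368.51266138914974, 'cx': 321.3069972858766, 'cy': 201.37058350599028, 'R': array([[ 0.0501,  0.9986,  0.0184],
       [ 0.7565, -0.0259, -0.6534],
       [-0.652 ,  0.0467, -0.7568]]), 't': array([-0.1027, -0.3053,  1.2494])}
top {'fx': 367.93716270752395, 'fy': 367.93716270752395, 'cx': 323.7173350260972, 'cy': 201.75164800733137, 'R': array([[-0.0274, -0.9996, -0.0053],
       [-0.9987,  0.0276, -0.0436],
       [ 0.0437,  0.0041, -0.999 ]]), 't': array([0.1045, 0.4585, 0.8232])}
{'t': 0.1, 'q': array([-1.2674,  0.1311,  1.4891,  0.    ,  1.523 , -0.0854]), 'dq': array([ 0.0003, -0.0028, -0.0017,  0.0035, -0.0012,  0.0019]), 'joint_torque': array([  0.0018, -56.134 , -49.31  ,   0.077 ,   0.0291,  -0.    ]), 'tool_pos': array([ 0.2274, -0.555 ,  0.4038]), 'orientation': array([-3.0808, -0.6066,  0.0002]), 'force': array([ 0.471 , -0.1286,  0.5931]), 'wrist_torque': array([ 0.0614, -0.0082, -0.0048]), 'opening': 0.09312193119629354}
```

View pics/scene0.png

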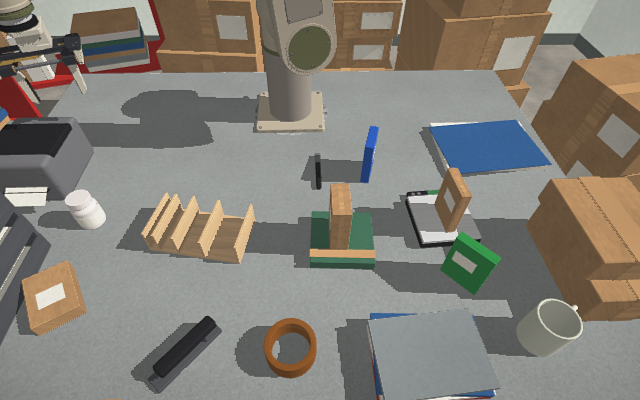

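View pics/top0.png

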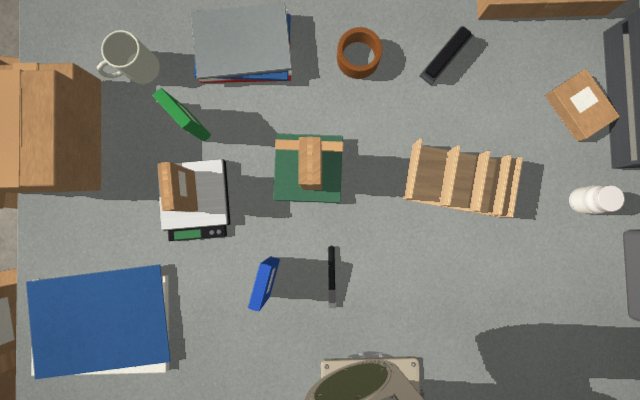

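The scene shows the robot's base at the top, the rack at about (200,230), the stock box with one carton at (340,215), and the scale with a carton at (452,200). In the top view the scale sits at (195,195) with its carton at (178,187), the other carton is at (310,162), the rack is at (465,180), and the green look-alike is at (180,112). I'll enlarge the scale and the rack.

```bash
python3 - <<'E'
import cv2,numpy as np
s=cv2.imread("pics/scene0.png");t=cv2.imread("pics/top0.png")
def c(i,x,y,w=100,h=75): return cv2.resize(i[y:y+h,x:x+w],(400,300),interpolation=cv2.INTER_CUBIC)
a=np.vstack([np.hstack([c(t,145,145),c(t,415-15,130,130,98)]),np.hstack([c(s,400,155),c(s,135,185,130,98)])])
cv2.imwrite("pics/crop.png",a)
E
```

```text
(no output)
```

View pics/crop.png

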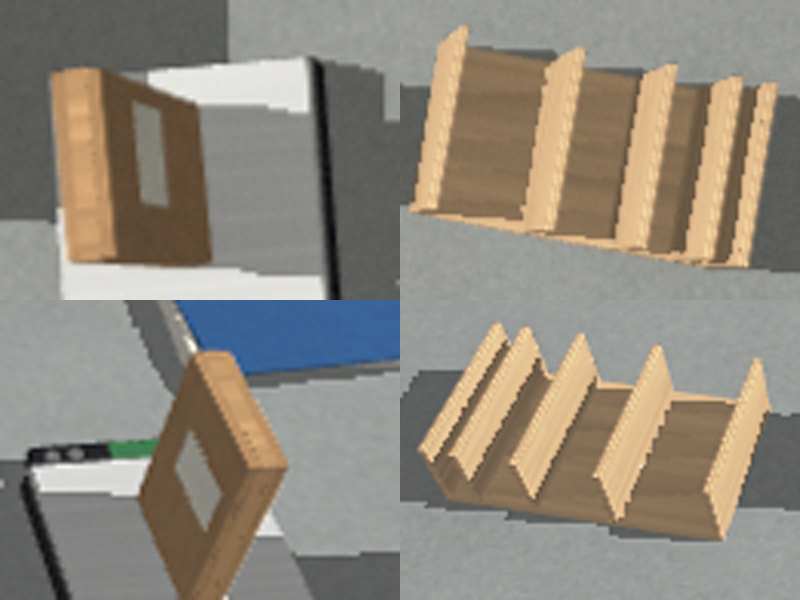

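```bash
cat > h.py <<'E'
import numpy as np,cv2
from plant import viewer
np.set_printoptions(precision=4,suppress=True)
C={n:viewer.get_calibration(n) for n in("scene","top")}
def ray(n,p):
    c=C[n];d=np.array([(p[0]-c["cx"])/c["fx"],(p[1]-c["cy"])/c["fy"],1.])
    return -c["R"].T@c["t"],c["R"].T@d
def plane(n,p,z):
    o,d=ray(n,p);return o+d*(z-o[2])/d[2]
def tri(pt,ps):
    o1,d1=ray("top",pt);o2,d2=ray("scene",ps)
    s=np.linalg.lstsq(np.c_[d1,-d2],o2-o1,rcond=None)[0]
    a,b=o1+d1*s[0],o2+d2*s[1];return (a+b)/2,np.linalg.norm(a-b)
def proj(n,X):
    c=C[n];q=np.atleast_2d(X)@c["R"].T+c["t"]
    return q[:,:2]/q[:,2:]*[c["fx"],c["fy"]]+[c["cx"],c["cy"]]
def uncrop(p,x,y,k): return (np.array(p)+.5)/k+[x-.5,y-.5]
E
python3 - <<'E'
from h import *
T=[uncrop(p,145,145,4) for p in[(52,72),(101,68),(117,258),(69,262)]]
S=[uncrop(p,400,155,4) for p in[(287,165),(248,168),(200,52),(232,52)]]
# order top: far-left(+x,+y), (+x,-y), (-x,-y), (-x,+y)
S=[S[0],S[1],S[2],S[3]]
P=[]
for a,b in zip(T,S):
    X,e=tri(a,b);print("corner",X,e,"plane",plane("top",a,.158)[:2],plane("scene",b,.158)[:2])
    P.append(plane("top",a,.158))
P=np.array(P);print("ctr",P.mean(0),"sides",[np.linalg.norm(P[i]-P[i-1]) for i in range(4)])
k=400/130
R=[uncrop(p,400,130,k) for p in[(468,28),(440-0,210),(776,83),(748,267)]]
R=[uncrop((p[0]-400,p[1]),400,130,k) for p in[(468,28),(440,210),(776,83),(748,267)]]
Q=np.array([plane("top",p,.065) for p in R]);print(Q)
for i,s in((2,(18,150)),(3,(95,23))): print("tri",tri(R[i],uncrop(s,135,185,k)))
E
```

```text
corner [0.5368 0.4001 0.157 ] 0.0021706192760636914 plane [0.5369 0.4008] [0.5379 0.3982]
corner [0.5382 0.3776 0.1568] 0.0011839883274563211 plane [0.5381 0.3778] [0.5394 0.3763]
corner [0.4491 0.3735 0.1571] 0.0038873205410446077 plane [0.4488 0.3711] [0.4495 0.3753]
corner [0.4476 0.3951 0.1555] 0.0007320833550804581 plane [0.4475 0.3936] [0.4501 0.394 ]
ctr [0.4928 0.3858 0.158 ] sides [np.float64(0.08966400544639803), np.float64(0.023082023349072098), np.float64(0.08960637917671506), np.float64(0.022484435784602498)]
[[ 0.5873 -0.1207  0.065 ]
 [ 0.4618 -0.0966  0.065 ]
 [ 0.543  -0.3312  0.065 ]
 [ 0.4169 -0.3057  0.065 ]]
tri (array([ 0.5432, -0.3329,  0.0639]), np.float64(0.0019827085498735574))
tri (array([ 0.4169, -0.3069,  0.0626]), np.float64(4.261822854462992e-05))
```

The thin carton is on the scale: its top edges measure 23 x 90 mm and its top height 0.157 m. The rack's wall-top lines are 215 mm apart, which is right. Next I overlay the measured boxes as a check.

```bash
python3 - <<'E'
from h import *
def box(c,a,x0,x1,y0,y1,z0,z1):
    R=np.array([[np.cos(a),-np.sin(a)],[np.sin(a),np.cos(a)]])
    return np.array([[*(np.array(c)+R@[x,y]),z] for z in(z0,z1) for x,y in((x0,y0),(x1,y0),(x1,y1),(x0,y1))])
B=[box((.493,.3855),.078,-.045,.045,-.012,.012,.028,.158)]
rc=(.503,-.211)
for y in(-.108,-.084,-.038,.026,.108): B.append(box(rc,-.203,-.065,.065,y-.003,y+.003,.006,.065))
out=[]
for n,rs in(("top",((140,140),(400,130))),("scene",((395,150),(135,180)))):
    im=cv2.imread(f"pics/{n}0.png")
    row=[]
    for x,y in rs:
        w=cv2.resize(im[y:y+100,x:x+133],(399,300),interpolation=cv2.INTER_CUBIC)
        for b in B:
            p=((proj(n,b)-[x,y]+.5)*3-.5)
            cv2.polylines(w,[np.int32(p[4:]*16)],True,(0,0,255),1,cv2.LINE_AA,4)
            cv2.polylines(w,[np.int32(p[:4]*16)],True,(255,255,0),1,cv2.LINE_AA,4)
        row.append(w)
    out.append(np.hstack(row))
cv2.imwrite("pics/ov.png",np.vstack(out))
E
```

```text
(no output)
```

View pics/ov.png

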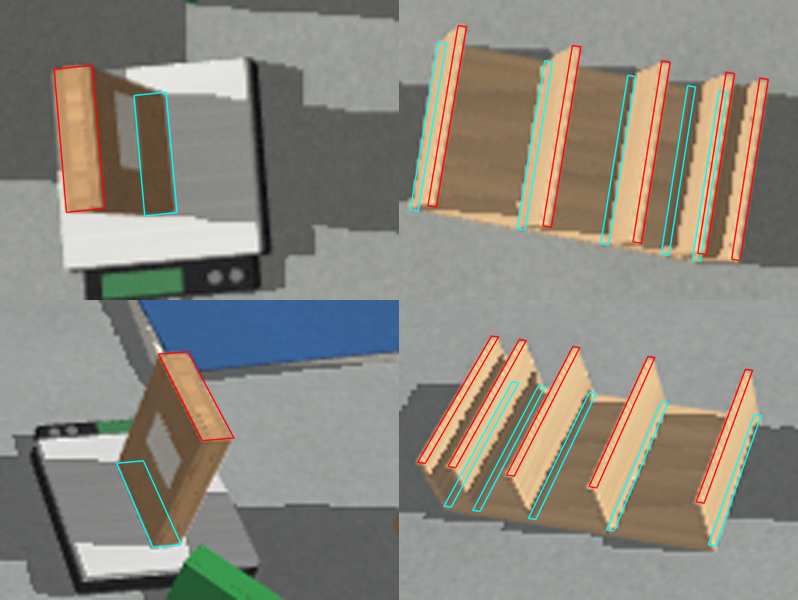

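The overlay agrees in both views, so I'm moving. First I turn by +0.311 to line up with the carton.

```bash
cat > d.py <<'E'
import sys,numpy as np
from plant import robot
from scipy.spatial.transform import Rotation as Ro
s=robot.read_state();R=Ro.from_rotvec(s["orientation"]).as_matrix()
t=np.array([float(v) for v in sys.argv[1:4]])
a=np.arctan2(R[1,0],R[0,0])
print("t",round(s["t"],2),"pos",s["tool_pos"].round(4),"alpha",a.round(4),"tool mm",(R.T@(t-s["tool_pos"])*1000).round(1),"F",s["force"].round(1),"op",round(s["opening"],4),"q",s["q"].round(2))
E
echo
```

>>> {"api": "apply_moves", "payload": {"deltas": [[93, [0, 0, 0], 0.156], [93, [0, 0, 0], 0.155], [93, [40, -44, 0], 0], [93, [40, -44, 0], 0], [93, [40, -44, 0], 0]], "grip_force": 25}}

```text
t: 0.72
tool_pos: [0.3375, -0.4128, 0.4042]
orientation: [-3.139, -0.121, 0.0]
force: [0.9, 0.5, 0.1]
opening: 0.093
```

>>> {"api": "apply_moves", "payload": {"deltas": [[93, [40, -44, 0], 0], [93, [40, -44, 0], 0], [93, [40, -44, 0], 0], [93, [0, -50, 0], 0], [93, [0, -50, 0], 0]]}}

```text
t: 1.35
tool_pos: [0.4384, -0.1719, 0.4041]
orientation: [-3.138, -0.123, 0.002]
force: [-0.3, 0.3, 0.2]
opening: 0.0931
```

```bash
python3 d.py .493 .3855 .405
```

```text
t 1.35 pos [ 0.4384 -0.1719  0.4041] alpha 0.0785 tool mm [  98.1 -551.4   -0.6] F [-0.3  0.3  0.2] op 0.0931 q [-0.48 -0.22  1.83  0.    1.53  1.01]
```

>>> {"api": "apply_moves", "payload": {"deltas": [[93, [9, -50, 0], 0], [93, [9, -50, 0], 0], [93, [9, -50, 0], 0], [93, [9, -50, 0], 0], [93, [9, -50, 0], 0]]}}

```text
t: 1.98
tool_pos: [0.4636, 0.0807, 0.4045]
orientation: [3.139, 0.122, -0.0]
force: [-0.3, 0.4, -0.4]
opening: 0.0931
```

>>> {"api": "apply_moves", "payload": {"deltas": [[93, [9, -50, 0], 0], [93, [9, -50, 0], 0], [93, [9, -50, 0], 0], [93, [9, -50, 0], 0], [93, [0, 0, 0], 0]]}}

```text
t: 2.6
tool_pos: [0.4837, 0.2842, 0.4037]
orientation: [-3.139, -0.128, 0.003]
force: [0.5, -0.7, -0.4]
opening: 0.0931
```

```bash
python3 d.py .493 .3855 .299
```

```text
t 2.6 pos [0.4837 0.2842 0.4037] alpha 0.0816 tool mm [  17.7 -100.2  104.7] F [ 0.5 -0.7 -0.4] op 0.0931 q [0.44 0.03 1.6  0.   1.52 1.93]
```

>>> {"api": "apply_moves", "payload": {"deltas": [[93, [9, -50, 0], 0], [93, [9, -50, 0], 0], [93, [0, 0, 0], 0], [93, [0, 0, 0], 0]]}}

```text
t: 3.1
tool_pos: [0.4945, 0.3816, 0.4042]
orientation: [3.138, 0.122, -0.001]
force: [0.4, 0.2, 0.4]
opening: 0.093
```

```bash
python3 d.py .493 .3855 .299
```

```text
t 3.1 pos [0.4945 0.3816 0.4042] alpha 0.0778 tool mm [ -1.1  -4.1 105.2] F [0.4 0.2 0.4] op 0.093 q [ 0.58  0.2   1.41 -0.    1.53  2.07]
```

>>> {"api": "apply_moves", "payload": {"deltas": [[93, [-1, -4, 0], 0], [93, [0, 0, 30], 0], [93, [0, 0, 30], 0], [93, [0, 0, 30], 0], [93, [0, 0, 15], 0]]}}

```text
t: 3.72
tool_pos: [0.4928, 0.3851, 0.2981]
orientation: [3.138, 0.12, -0.003]
force: [-0.0, -0.8, -0.3]
opening: 0.0931
```

>>> {"api": "apply_moves", "payload": {"deltas": [[50, [0, 0, 0], 0], [40, [0, 0, 0], 0], [30, [0, 0, 0], 0], [10, [0, 0, 0], 0], [10, [0, 0, 0], 0]]}}

```text
t: 4.35
tool_pos: [0.4932, 0.3864, 0.3001]
orientation: [-3.139, -0.122, -0.001]
force: [0.3, 0.0, -0.3]
opening: 0.0476
```

>>> {"api": "apply_moves", "payload": {"deltas": [[10, [0, 0, 0], 0], [10, [0, 0, 0], 0], [10, [0, 0, 0], 0]]}}

```text
t: 4.72
tool_pos: [0.4931, 0.3863, 0.2997]
orientation: [3.139, 0.122, -0.0]
force: [-0.3, 0.0, -0.3]
opening: 0.0239
```

```bash
python3 d.py .493 .3855 .49
```

```text
t 4.72 pos [0.4931 0.3863 0.2997] alpha 0.0778 tool mm [  -0.2    0.8 -190.3] F [-0.3  0.  -0.3] op 0.0239 q [0.58 0.27 1.52 0.   1.35 2.08]
```

>>> {"api": "apply_moves", "payload": {"deltas": [[10, [0, 0, 0], 0], [10, [0, 0, -10], 0], [10, [0, 0, -25], 0], [10, [0, 0, -35], 0], [10, [0, 0, -35], 0]]}}

```text
t: 5.35
tool_pos: [0.4929, 0.3861, 0.4059]
orientation: [3.139, 0.122, -0.001]
force: [0.1, 1.3, -2.5]
opening: 0.0239
```

>>> {"api": "apply_moves", "payload": {"deltas": [[10, [0, 0, -35], 0], [10, [0, 0, -30], 0], [10, [0, 0, -15], 0], [10, [0, 0, 0], 0], [10, [0, 0, 0], 0]]}}

```text
t: 5.98
tool_pos: [0.493, 0.3862, 0.4829]
orientation: [3.138, 0.122, -0.004]
force: [-0.3, 0.6, -3.0]
opening: 0.0241
```

```bash
python3 d.py .49 -.2705 .48
```

```text
t 5.97 pos [0.493  0.3862 0.4829] alpha 0.0778 tool mm [-54.  654.5   3.8] F [-0.3  0.6 -3. ] op 0.0241 q [0.58 0.18 1.29 0.   1.67 2.08]
```

>>> {"api": "apply_moves", "payload": {"deltas": [[10, [-1, 15, 0], 0], [10, [-2, 30, 0], 0], [10, [-4, 45, 0], 0], [10, [-4, 45, 0], 0], [10, [-4, 45, 0], 0]]}}

```text
t: 6.6
tool_pos: [0.4916, 0.2035, 0.4837]
orientation: [3.138, 0.122, -0.002]
force: [0.8, -0.7, -2.4]
opening: 0.0239
```

>>> {"api": "apply_moves", "payload": {"deltas": [[10, [-4, 45, 0], 0], [10, [-4, 45, 0], 0], [10, [-4, 45, 0], 0], [10, [-4, 45, 0], 0], [10, [-4, 45, 0], 0]]}}

```text
t: 7.22
tool_pos: [0.4888, -0.0222, 0.4838]
orientation: [3.139, 0.122, -0.002]
force: [0.4, 0.2, -2.2]
opening: 0.0239
```

>>> {"api": "apply_moves", "payload": {"deltas": [[10, [-4, 45, 0], 0], [10, [-4, 45, 0], 0], [10, [-4, 45, 0], 0], [10, [-4, 30, 0], 0], [10, [-2, 15, 0], 0]]}}

```text
t: 7.85
tool_pos: [0.4848, -0.2029, 0.4837]
orientation: [-3.139, -0.119, 0.002]
force: [0.6, 0.1, -2.8]
opening: 0.0239
```

>>> {"api": "apply_moves", "payload": {"deltas": [[10, [0, 0, 0], 0.14], [10, [0, 0, 0], 0.14], [10, [0, 0, 0], 0], [10, [0, 0, 0], 0]]}}

```text
t: 8.35
tool_pos: [0.4856, -0.2007, 0.4846]
orientation: [-3.126, 0.312, 0.0]
force: [-0.0, -0.2, -2.6]
opening: 0.0239
```

```bash
python3 d.py .49 -.2705 .48
```

```text
t 8.35 pos [ 0.4856 -0.2007  0.4846] alpha -0.1987 tool mm [18.1 67.5  4.5] F [-0.  -0.2 -2.6] op 0.0239 q [-0.49 -0.09  1.57  0.    1.66  1.28]
```

>>> {"api": "apply_moves", "payload": {"deltas": [[10, [9, 34, 0], 0.004], [10, [9, 34, 0], 0], [10, [0, 0, 40], 0], [10, [0, 0, 40], 0], [10, [0, 0, 35], 0]]}}

```text
t: 8.98
tool_pos: [0.4893, -0.2711, 0.368]
orientation: [-3.125, 0.319, 0.001]
force: [1.2, -0.4, -3.0]
opening: 0.0241
```

>>> {"api": "apply_moves", "payload": {"deltas": [[10, [0, 0, 0], 0], [10, [0, 0, 0], 0]]}}

```text
t: 9.22
tool_pos: [0.49, -0.2714, 0.3714]
orientation: [3.124, -0.321, 0.002]
force: [-0.3, -0.1, -2.2]
opening: 0.0238
```

```bash
python3 d.py .49 -.2705 .277; python3 - <<'E'
from h import *
t=viewer.read_camera("top");s=viewer.read_camera("scene")
f=lambda i,x,y:cv2.resize(i[y:y+130,x:x+130],(390,390),interpolation=cv2.INTER_CUBIC)
cv2.imwrite("pics/pre.png",np.hstack([f(t,400,110),f(s,130,140)]))
E
```

```text
t 9.22 pos [ 0.49   -0.2714  0.3714] alpha -0.205 tool mm [-0.3 -1.  94.4] F [-0.3 -0.1 -2.2] op 0.0238 q [-0.6   0.04  1.65  0.    1.46  1.18]
```

View pics/pre.png

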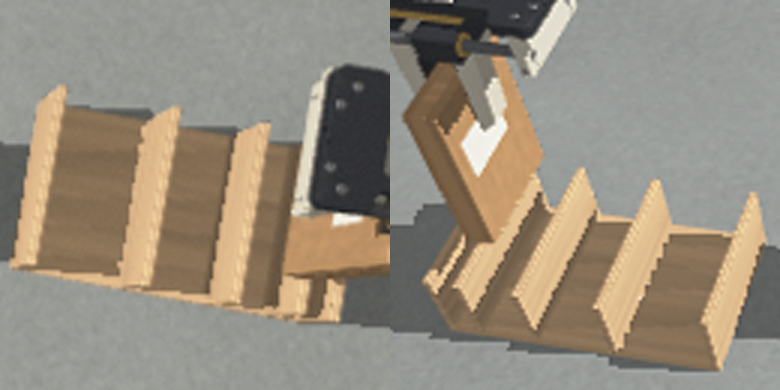

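```bash
python3 - <<'E'
from h import *
print(proj("scene",[[.5365,-.2687,.100],[.5317,-.2922,.1]]))
E
```

```text
[[165.8398 220.5227]
 [155.4878 219.1051]]
```

The view shows the carton hanging upright over the 40 mm slot. Its lower corners at (164,221) and (155,220) are within 2 px of the prediction, so I'm lowering it.

>>> {"api": "apply_moves", "payload": {"deltas": [[10, [0, -1, 20], 0], [10, [0, 0, 20], 0], [10, [0, 0, 20], 0], [10, [0, 0, 15], 0], [10, [0, 0, 10], 0]]}}

```text
t: 9.95
tool_pos: [0.4894, -0.2702, 0.283]
orientation: [-3.124, 0.323, 0.002]
force: [-0.7, -0.1, -2.9]
opening: 0.0242
```

>>> {"api": "apply_moves", "payload": {"deltas": [[10, [0, 0, 4], 0], [10, [0, 0, 2], 0], [10, [0, 0, 2], 0], [10, [0, 0, 0], 0]]}}

```text
t: 10.45
tool_pos: [0.4902, -0.2706, 0.2777]
orientation: [3.124, -0.323, 0.003]
force: [1.2, -0.9, 0.5]
opening: 0.024
```

```bash
python3 d.py .49 -.2705 .277
```

```text
t 10.45 pos [ 0.4902 -0.2706  0.2777] alpha -0.2062 tool mm [-0.2 -0.   0.7] F [ 1.2 -0.9  0.5] op 0.024 q [-0.6   0.12  1.74  0.    1.28  1.18]
```

It has touched the floor: the force went from -2.9 N to +0.5 N at TCP z 0.278, as expected. I'm releasing and backing off straight up.

>>> {"api": "apply_moves", "payload": {"deltas": [[30, [0, 0, 0], 0], [40, [0, 0, 0], 0], [60, [0, 0, 0], 0], [60, [0, 0, 0], 0], [60, [0, 0, 0], 0]]}}

```text
t: 11.08
tool_pos: [0.4897, -0.2703, 0.2767]
orientation: [-3.125, 0.323, 0.0]
force: [-0.3, -0.8, 0.1]
opening: 0.0596
```

>>> {"api": "apply_moves", "payload": {"deltas": [[60, [0, 0, -10], 0], [60, [0, 0, -30], 0], [60, [0, 0, -50], 0], [60, [0, 0, -50], 0], [60, [0, 0, 0], 0]]}}

```text
t: 11.7
tool_pos: [0.4907, -0.271, 0.4234]
orientation: [3.12, -0.323, 0.014]
force: [-0.0, -1.5, 0.4]
opening: 0.0597
```

>>> {"api": "apply_moves", "payload": {"deltas": [[60, [-20, 50, 0], 0], [60, [-20, 50, 0], 0], [60, [-20, 50, 0], 0], [60, [-20, 50, 0], 0], [60, [0, 0, 0], 0]]}}

```text
t: 12.32
tool_pos: [0.3681, -0.4521, 0.4158]
orientation: [-3.124, 0.331, 0.002]
force: [0.3, 0.9, 0.2]
opening: 0.06
```

```bash
python3 d.py .49 -.2705 .277; python3 - <<'E'
from h import *
t=viewer.read_camera("top");s=viewer.read_camera("scene")
a=-.203;R=np.array([[np.cos(a),-np.sin(a)],[np.sin(a),np.cos(a)]])
b=np.array([[*(np.array([.4905,-.2705])+R@[x,y]),.136] for x,y in((-.045,-.012),(.045,-.012),(.045,.012),(-.045,.012))])
def f(n,i,x,y):
    w=cv2.resize(i[y:y+130,x:x+130],(390,390),interpolation=cv2.INTER_CUBIC)
    cv2.polylines(w,[np.int32(((proj(n,b)-[x,y]+.5)*3-.5)*16)],True,(0,0,255),1,cv2.LINE_AA,4);return w
cv2.imwrite("pics/end.png",np.vstack([np.hstack([f("top",t,410,110),f("scene",s,130,150)]),cv2.resize(t[60:240,140:380],(780,585))[:200]*0+cv2.resize(np.hstack([t[110:210,140:350],s[150:250,290:500]]),(780,200))]))
E
```

```text
t 12.32 pos [ 0.3681 -0.4521  0.4158] alpha -0.2109 tool mm [  81.4 -203.1  138.7] F [0.3 0.9 0.2] op 0.06 q [-0.98  0.08  1.52 -0.    1.54  0.81]
```

View pics/end.png

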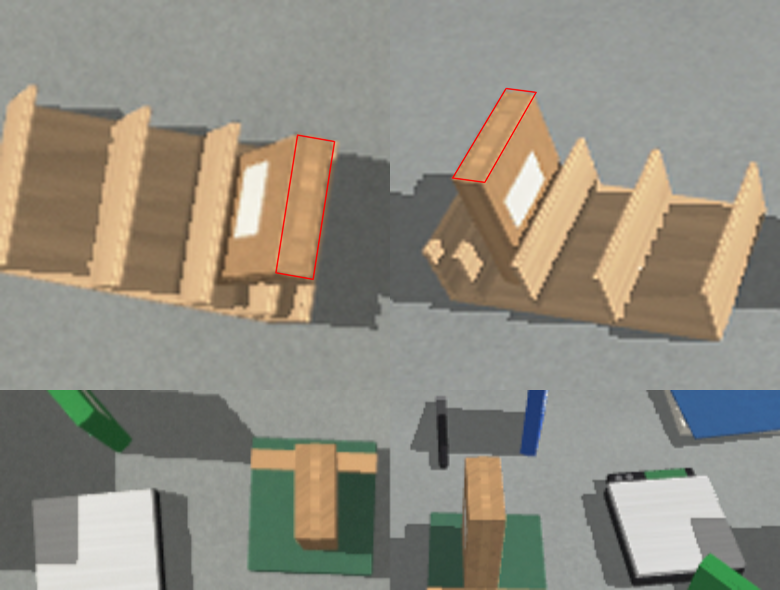

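The carton stands upright in the 40 mm slot. Its top face matches the predicted outline at height 0.136 m in both views to about 1 px, the other carton is still on the green stock box, and the scale is empty.

```bash
python3 -c "
from plant import order
print(order.close_job())"
```

```text
the job is handed in; nothing more can be done
None
```

The thin carton (24 mm) was the one on the scale. I pinched it across its thickness, carried it over the other carton and lowered it into the rack's 40 mm slot. I then released it, backed off, and handed the job in at about 12.4 s of the 48 s allowed.

- **Before the grasp:** the carton's top measured 0.157 m high and its edges 23 x 90 mm, and the jaws closed to 23.9 mm. The overlay of the measured carton and rack agreed in both views.
- **Placing:** the carton touched the floor at a TCP height of 0.278 m, against 0.277 m expected.
- **After release:** in both views the carton's top face matched, to about 1 px, an outline drawn upright on the rack's floor at the slot's centre. That puts it within a few mm both across and along the slot. I saw no lean, and the gripper was clear.
- **Other carton:** it looked undisturbed on the green stock box, judged by eye because I did not measure its position.

No check failed or disagreed beyond the 1–4 mm calibration and pixel scatter.

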